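# Shut off the fuel gas at the brazing bench's valve box

### The arm

A 7-joint arm with a two-finger parallel gripper is mounted at the origin on the work surface. World frame = base frame: x ahead of the robot, y to its left, z up, the work surface at z = 0. Lengths are in m, angles in rad, forces in N, time in s.
With the tool pointing down it reaches from about 0.35 to 0.9 m from the base axis. Payload 19.9 kg.
Tool frame: the origin (TCP) lies between the finger pads; the fingertips stand 19 mm ahead of it and the grasp point (between the pads) is the TCP; z points along the fingers, y is the direction in which the jaws open and shut (so a half turn about z gives the same grasp; the last joint's range is limited). The gripper opens to 94 mm and grips with 3 to 60 N. Pads are 16 mm wide; open, the fingers measure 119 mm over their backs; the gripper's body (75 mm by 177 mm) begins 78 mm behind the grasp point.
Start: joints at [1.25, 0.417, -0.01, 1.614, 0.005, 1.111, -0.053], TCP at [0.173, -0.601, 0.224] pointing down, gripper open.
Joint ranges: [-2.81, 2.81], [-0.39, 2.02], [-1.27, 1.25], [0.06, 2.57], [-1.19, 4.33], [0.19, 2], [-2.82, 2.82]. Speed limits (rad/s): [1.89, 1.89, 2.39, 2.39, 3.01, 3.01, 3.01].

### API

Orientations are given as a 3x3 rotation matrix whose columns are the frame's x, y, z axes.
In Python, from rig import robot gives the robot as it stands. Calls block until the motion is done:
- robot.move_ptp(position, orientation): joint-space move of the TCP to a pose.
- robot.move_linear(position, velocity=0.15, frame=None, threshold=None): straight line of the TCP; frame=None keeps the orientation; velocity is the mean speed in m/s. With threshold (N) it stops when the force on the tool has changed by that much, and returns True; else False.
- robot.goto_joints(angles): joint-space move.
- robot.gripper_to(opening): finger opening in m; the grip force is fixed at half the most; returns when the fingers have stopped.
- robot.pause(seconds).
- robot.ik(position, orientation): joint angles nearest the present ones, or None.
- robot.get_state(): the state.
- robot.grab_frame(name): name is "scene" or "top"; returns the picture (420x560x3 uint8, red, green, blue); there is no depth.
- robot.camera_info(name): a dict with "fx", "fy", "cx", "cy" (pixels), "dist" ([k1, k2, p1, p2, k3] as OpenCV has them; the pictures are not rectified), "rvec" (rotation vector, rad) and "tvec" (3), from world to camera coordinates, as OpenCV has them. Camera axes: x right, y down, z forward; pixel columns grow to the right and rows downward; lengths in m; the calibration is good to about 2 mm. A picture is of the moment at which its call begins. camera_info takes no time and is no camera call.
A pose or a line that the arm cannot do raises robot.PlanningError and nothing moves.
- robot.sign_off(): hands the job in, once; it reports no verdict.
The state is a dict: "time": time; "qpos": joint angles; "joint_vel": joint speeds; "effort": joint torques, N m; "ee_pos": TCP position; "tool_rot": TCP orientation; "force": force on the tool from outside, world axes, zero at the start; "moment": the same for the moment, N m; "opening": finger opening in m.
Only numpy, scipy, OpenCV 4.12 (cv2) and the standard library are available. Lean on these libraries where they do the work, as an engineer would, in place of code of your own. Each camera call takes 0.05 s, during which the arm holds its last target.

### The job

The brazing run is over: shut off the fuel gas at the grey valve box on the bench. Push the box's yellow cover all the way aside to uncover the two valves, then push the red lever clockwise until it stands fully across its pipe against its stop. Leave the cover open so the shut valve can be seen, leave the blue air lever as it is, and do not shift or pick up anything lying around on the bench.

Things in the scene. Friction and masses are not known exactly. Their poses are not given: they have to be found in the camera images.
- valve_box: Grey sheet-steel valve box fixed to the bench, 265 (x) x 300 (y) x 85 mm high. Origin: centre of its underside. Its y axis runs along its length to its left end, x away from the robot, give or take its yaw. Two copper pipes run through it along y, at x = -70 and +40 mm, 34 mm above the bench; outside the ends they turn down into the bench at y = -176 and +176 mm.
- well (a point): Middle of the open well that takes up the right half (y from -147 to -3 mm, full width) of the box's top, at rim height, 85 mm above the bench, 75 mm to the -y side of the box's centre. Only the sliding cover closes it; the left half of the top is a fixed roof. Walls are 3 mm thick; the two cover rails on the long edges reach 92 mm. Moves with the box.
- cover (a joint): How far the yellow cover is slid aside, m: 0 = shut over the well, 0.14 = its stop, well uncovered. It starts at 0 to 0.03. A flat plate 236 (x) x 150 (y) mm, top face 88.5 mm above the bench (two shallow ribs 1 mm more), captive in its rails; it slides along the box's +y over the roof with about 3 N of friction and stays where it is left.
- cover_lip (a point): Top middle of the cover's turned-up lip: a flange 3 mm thick and 200 mm long along the cover's left (+y) edge, parallel to the box's x, 22 mm tall above the cover's top face. The point lies 110.5 mm above the bench on the lip's right (-y) face; push that face towards +y to slide the cover aside. Moves with the cover.
- gas_valve: Brass ball valve of the fuel gas line, the one with the red lever, fixed in the well and hidden until the cover is slid. Origin: at bench height, straight below the lever's turning axis; axes parallel to the box's. It sits at y = -115 mm of the box, in either pipe: x = -70 mm or x = +40 mm; the air valve sits in the other.
- gas_lever (a joint): Angle of the red lever, rad: 0 = along the pipe, pointing to the box's +y (valve open); pi/2 = crosswise, pointing to the box's +x, against its stop (shut). Grows clockwise seen from above; starts at 0 to 0.3. It stays where it is left; turning it takes about 0.16 Nm (3 to 4 N near the tip).
- gas_lever_tip (a point): End of the red lever, on its middle line, 72 mm from the turning axis, 70 mm above the bench; turns with it. The red sleeve is 16 mm wide, 14 mm tall (63 to 77 mm above the bench) and runs from 22 to 72 mm from the axis; its top is 8 mm below the well's rim. Pipes and valve bodies stay under 52 mm; stem and nut (within 10 mm of the axis) reach 68 mm.
- air_lever (a joint): Angle of the blue lever of the neighbouring compressed air valve, same shape and meaning as the red one. It starts at 0 to 0.15 and has to stay there.
- air_lever_tip (a point): End of the blue lever, 72 mm from its turning axis and 70 mm above the bench.
- flux_jar: White closed plastic jar with a green label band, standing, 80 mm across and 95 mm tall, some 27 cm from the centre of the box beyond its right end. Origin: centre of its underside.
- fitting_a: Loose brass pipe fitting with a copper side branch, standing, about 45 x 30 x 40 mm tall, one of three in a row along the left end of the box, the nearest to the robot. Origin: centre of its underside.
- fitting_b: As fitting_a, the middle one of the row.
- fitting_c: As fitting_a, the far one of the row.
- wrench: Steel open-ended wrench, 170 mm long, lying on the bench beyond the far side of the box. Origin: centre of its underside.
- scouring_block: Yellow block, 60 x 90 x 35 mm, lying on the bench beyond the right end of the box. Origin: centre of its underside.
- flux_brush: Small brush, 160 mm long, lying on the bench beyond the far side of the box. Origin: centre of its underside.

How it is judged:
By the outcome, as a careful person would: the job done as asked, in the order asked, and still so for the second after the job is handed in, with the robot touching nothing.
It also fails if it takes over 48 s, if anything falls off the work surface, if the arm or the gripper's body presses on something with over 40 N, if the wrist force passes 120 N, or if a joint passes its speed limit or range.

## Working session

There is one attempt and no reset: what is moved stays moved. The work goes in short steps, each a Python script; the robot and the scene stay as the last script left them, time stands still between calls to the robot, and variables do not carry over. Pictures are saved under pics/ and viewed, and the job is handed in when it is done.

```bash
ls; mkdir -p pics; python3 - <<'E'
from rig import robot
import cv2
for n in("scene","top"):
    f=robot.grab_frame(n); cv2.imwrite(f"pics/{n}0.png",f[:,:,::-1]); print(n,robot.camera_info(n))
s=robot.get_state(); print(s['time'],s['ee_pos'],s['tool_rot'],s['opening'])
E
```

```text
pics
scene {'fx': 467.8658546329495, 'fy': 467.8658546329495, 'cx': 283.9245453472869, 'cy': 211.72440097386107, 'dist': array([-0.06062629,  0.        ,  0.        ,  0.        ,  0.        ]), 'rvec': array([ 1.8673754 ,  1.19483218, -0.65633562]), 'tvec': array([-0.24703331, -0.21104557,  1.58369752])}
top {'fx': 525.090606272458, 'fy': 525.090606272458, 'cx': 280.3912210474106, 'cy': 202.1428344833587, 'dist': array([-0.07989691,  0.        ,  0.        ,  0.        ,  0.        ]), 'rvec': array([ 2.2140045 , -2.17040512,  0.07319258]), 'tvec': array([-0.01320796,  0.62122005,  1.26680356])}
0.1 [ 0.17253071 -0.60037501  0.22387989] [[ 9.61092178e-01  2.76227618e-01 -3.59847332e-04]
 [ 2.76227847e-01 -9.61091590e-01  1.06436345e-03]
 [-5.18396641e-05 -1.12235124e-03 -9.99999369e-01]] 0.09436448252337101
```

View pics/scene0.png

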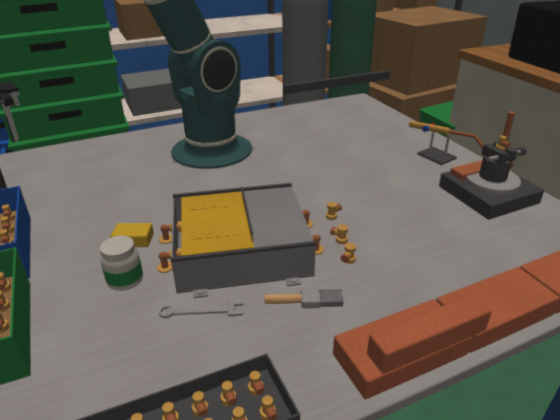

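View pics/top0.png

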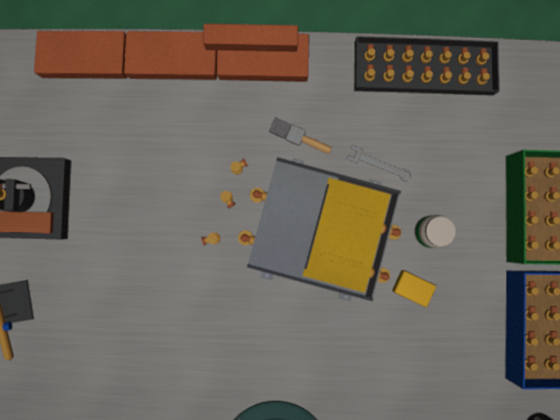

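The box sits at about (323,228) in the top view, turned slightly. The cover is yellow and nearly shut, and three fittings stand to the left of the box. I'll zoom in next.

```bash
cat > h.py <<'E'
import numpy as np, cv2
from rig import robot
def cam(n):
    c=robot.camera_info(n); K=np.array([[c['fx'],0,c['cx']],[0,c['fy'],c['cy']],[0,0,1]])
    R=cv2.Rodrigues(c['rvec'])[0]; return K,c['dist'],R,c['tvec'],c['rvec']
def cast(n,px,z):
    K,d,R,t,_=cam(n); u=cv2.undistortPoints(np.array(px,float).reshape(-1,1,2),K,d).reshape(-1,2)
    o=-R.T@t; D=np.c_[u,np.ones(len(u))]@R
    return o+D*((z-o[2])/D[:,2])[:,None]
def proj(n,P):
    K,d,R,t,r=cam(n); return cv2.projectPoints(np.array(P,float).reshape(-1,1,3),r,t,K,d)[0].reshape(-1,2)
def shot(n,name,crop=None,s=1):
    f=robot.grab_frame(n); cv2.imwrite(f"pics/{name}_raw.png",f[:,:,::-1])
    g=f[:,:,::-1]
    if crop: x,y,w,h=crop; g=g[y:y+h,x:x+w]
    cv2.imwrite(f"pics/{name}.png",cv2.resize(g,None,fx=s,fy=s,interpolation=cv2.INTER_CUBIC)); return f
E
python3 - <<'E'
from h import *
f=cv2.imread("pics/top0.png"); cv2.imwrite("pics/topz.png",cv2.resize(f[140:320,195:455],None,fx=3,fy=3,interpolation=cv2.INTER_CUBIC))
f=cv2.imread("pics/scene0.png"); cv2.imwrite("pics/scenez.png",cv2.resize(f[165:325,95:365],None,fx=2.9,fy=2.9,interpolation=cv2.INTER_CUBIC))
f=cv2.imread("pics/top0.png")
h=cv2.cvtColor(f,cv2.COLOR_BGR2HSV); m=cv2.inRange(h,(18,150,80),(32,255,255))
cs=max(cv2.findContours(m,0,2)[0],key=cv2.contourArea); r=cv2.minAreaRect(cs);b=cv2.boxPoints(r);print(b);print(cast("top",b,.0885))
E
```

```text
[[302.39618 275.2463 ]
 [328.80872 176.9916 ]
 [392.9781  194.24142]
 [366.56555 292.49615]]
[[ 0.44953207 -0.05452003  0.0885    ]
 [ 0.67795661 -0.11205565  0.0885    ]
 [ 0.64077489 -0.26254542  0.0885    ]
 [ 0.41241787 -0.20327485  0.0885    ]]
```

View pics/topz.png

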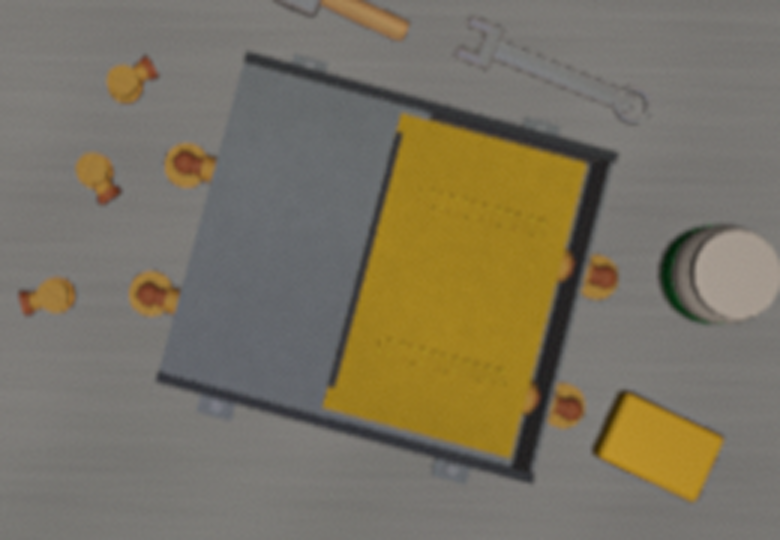

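View pics/scenez.png

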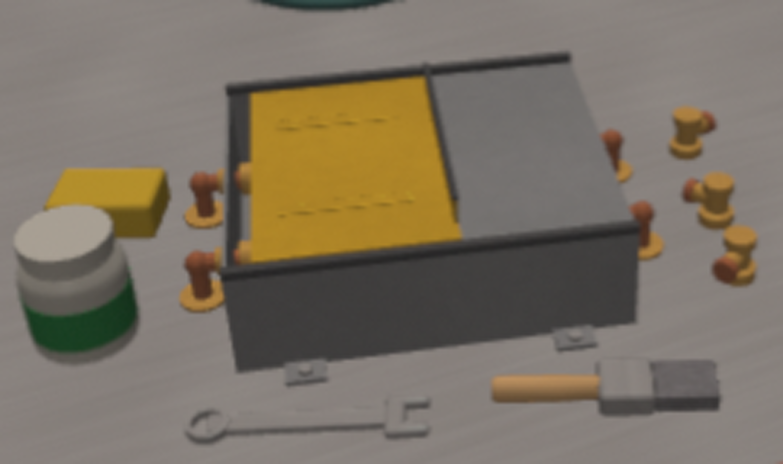

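The zoomed top view shows the outer rail ends at zoom pixels (247,55), (615,155), (531,480) and (159,377). The black lip runs from (398,135) to (333,387), so the cover starts slightly open. I'll compute the box pose from these.

```bash
python3 - <<'E'
from h import *
c=np.array([(247,55),(615,155),(531,480),(159,377)])/3+[195,140]-.33
W=cast("top",c,.092)[:,:2]
L=np.array([(.1325,.15),(.1325,-.15),(-.1325,-.15),(-.1325,.15)])
A=W-W.mean(0);
th=np.arctan2((L[:,0]*A[:,1]-L[:,1]*A[:,0]).sum(),(L*A).sum()); ctr=W.mean(0)
R=np.array([[np.cos(th),-np.sin(th)],[np.sin(th),np.cos(th)]])
print(ctr,th); print((W-ctr)@R - L)
f=cv2.imread("pics/top0.png")
# cover mask edges + lip
l=np.array([(400,133),(333,388)])/3+[195,140]-.33
print("lip top local",(cast("top",l,.1105)[:,:2]-ctr)@R)
h=cv2.cvtColor(f,cv2.COLOR_BGR2HSV); m=cv2.inRange(h,(18,150,80),(32,255,255))
cs=max(cv2.findContours(m,0,2)[0],key=cv2.contourArea);b=cv2.boxPoints(cv2.minAreaRect(cs));print("cover local",(cast("top",b,.0885)[:,:2]-ctr)@R)
# scene check: project rail corners
loc=np.c_[L@R.T+ctr,np.full(4,.092)]
p=proj("scene",loc); print("scene z px",(p-[95,165])*2.9)
E
```

```text
[ 0.55839212 -0.10277153] -0.24681098766751253
[[-0.0037313  -0.00192688]
 [-0.00333124  0.00241962]
 [ 0.00289599  0.00191555]
 [ 0.00416656 -0.0024083 ]]
lip top local [[ 0.09926402  0.01929126]
 [-0.10047629  0.0181735 ]]
cover local [[-0.11734967  0.0201934 ]
 [ 0.11820949  0.02020836]
 [ 0.11892109 -0.13480501]
 [-0.11699647 -0.13312109]]
scene z px [[636.39131309 223.14241399]
 [215.63523279 270.80064375]
 [221.78532691  80.99895108]
 [565.61670644  48.65680615]]
```

Box centre is about (0.558, -0.103) with yaw -0.247, and the cover is open about 0.017. Next I'll push the lip with the closed gripper.

```bash
cat >> h.py <<'E'
CTR=np.array([0.55839,-0.10277]); TH=-0.2468
RB=np.array([[np.cos(TH),-np.sin(TH)],[np.sin(TH),np.cos(TH)]])
def w(x,y,z): return np.r_[RB@[x,y]+CTR,z]
def loc(p): return np.r_[RB.T@(np.array(p[:2])-CTR),p[2]]
def rot(a):  # tool y at angle a (box frame), pointing down
    a=a+TH; y=np.array([np.cos(a),np.sin(a),0]); z=np.array([0,0,-1.]); return np.c_[np.cross(y,z),y,z]
E
python3 - <<'E'
from h import *
for a in (0,np.pi): print(a,robot.ik(w(0,-.015,.2),rot(a)))
q=[robot.ik(w(0,-.015,.2),rot(a)) for a in (0,np.pi)]
a=[0,np.pi][int(np.argmin([abs(x[6]) if x is not None else 99 for x in q]))]
print("use",a)
robot.gripper_to(0)
robot.move_ptp(w(0,-.015,.19),rot(a))
robot.move_linear(w(0,-.015,.116),velocity=.1,threshold=10)
s=robot.get_state();print(s['time'],loc(s['ee_pos']),s['force'],s['opening'])
print(robot.move_linear(w(0,.15,.116),velocity=.06,threshold=15))
s=robot.get_state();print(s['time'],loc(s['ee_pos']),s['force'])
shot("top","t1",(195,140,260,180),3);shot("scene","s1",(95,165,270,160),2.9)
E
```

```text
0 [ 0.61864132  0.39553459 -0.58480491  1.77089236  0.24785459  1.04918371
 -0.30201536]
3.141592653589793 [ 0.95603003  0.56487541 -1.08328038  1.76110115  0.54394967  1.15271973
  2.59978341]
use 0
4.6167 [ 0.0003523 -0.0149272  0.1165279] [-0.34553016  0.05517052  0.19496057] 0.0006680667259555618
True
6.7167 [-0.00020129  0.12829414  0.11567666] [-0.21352694 -4.91344525  3.81602125]
```

View pics/t1.png

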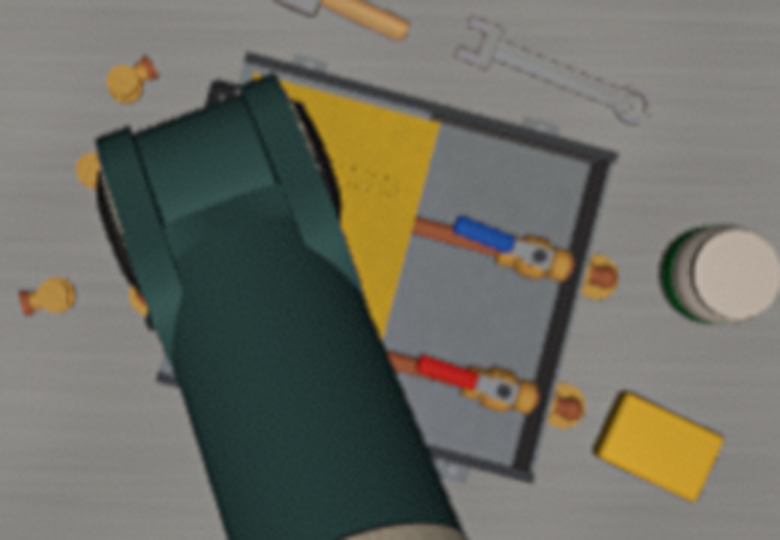

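View pics/s1.png

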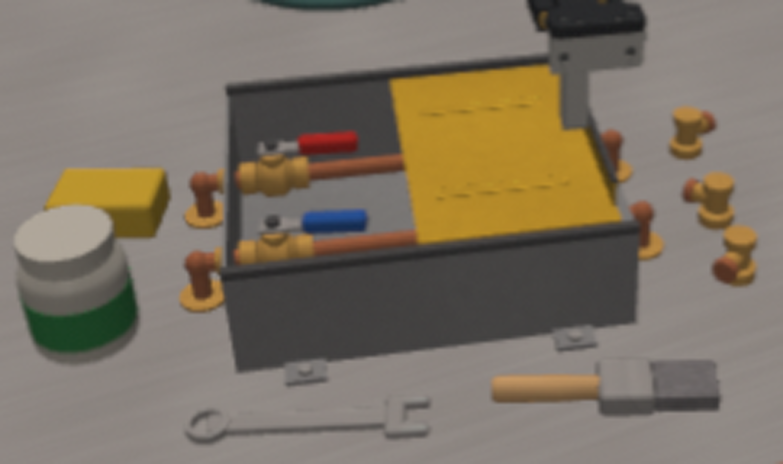

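The cover has been pushed aside, with its right edge at zoom pixels (438,123) to (385,335). The red lever is in the near pipe at about (448,372) and the blue lever is in the far pipe. I'll push once more to confirm the stop, then measure the red lever.

```bash
python3 - <<'E'
from h import *
print(robot.move_linear(w(0,.15,.116),velocity=.03,threshold=22))
s=robot.get_state();print(s['time'],loc(s['ee_pos']),s['force'])
p=loc(s['ee_pos'])
robot.move_linear(w(0,p[1]-.02,.116),velocity=.1)
robot.move_linear(w(0,p[1]-.02,.19),velocity=.15)
f=cv2.cvtColor(robot.grab_frame("top"),cv2.COLOR_RGB2BGR); cv2.imwrite("pics/t2_raw.png",f)
f=f[140:320,195:455]
cv2.imwrite("pics/t2.png",cv2.resize(f,None,fx=3,fy=3,interpolation=2))
e=np.array([(438,123),(385,335)])/3+[195,140]-.33
def L(px,z): return np.array([loc(q) for q in cast("top",px,z)])
print("cover right edge",L(e,.0885))
h=cv2.cvtColor(f,cv2.COLOR_BGR2HSV)
for nm,m in (("red",cv2.inRange(h,(0,200,120),(4,255,255))|cv2.inRange(h,(176,200,120),(180,255,255))),("blue",cv2.inRange(h,(100,150,80),(125,255,255)))):
    cs=max(cv2.findContours(m,0,2)[0],key=cv2.contourArea); b=cv2.boxPoints(cv2.minAreaRect(cs))+[195,140]
    print(nm,cv2.contourArea(cs),L(b,.077)[:,:2].round(4).tolist())
    vx,vy,x,y=cv2.fitLine(np.argwhere(m.T>0).astype(np.float32),2,0,.01,.01).ravel()
    q=L([[x+195,y+140],[x+195+10*vx,y+140+10*vy]],.077); d=q[1]-q[0]; d*=np.sign(d[1]); print("ctr",q[0][:2],"angle",np.arctan2(d[0],d[1]))
E
```

```text
True
7.1167 [-0.00045213  0.12822331  0.11519617] [-0.20482333 -0.17181687 -0.12823632]
cover right edge [[ 0.11721869 -0.00868114  0.0885    ]
 [-0.0518627  -0.01135569  0.0885    ]]
red 72.0 [[-0.073, -0.0435], [-0.0612, -0.0437], [-0.0617, -0.0883], [-0.0736, -0.0881]]
ctr [-0.06744797 -0.0658948 ] angle 0.020326958349984207
blue 77.0 [[0.0413, -0.0434], [0.053, -0.0449], [0.0478, -0.0898], [0.0361, -0.0884]]
ctr [ 0.04458525 -0.06636691] angle 0.10495751489588175
```

View pics/t2.png

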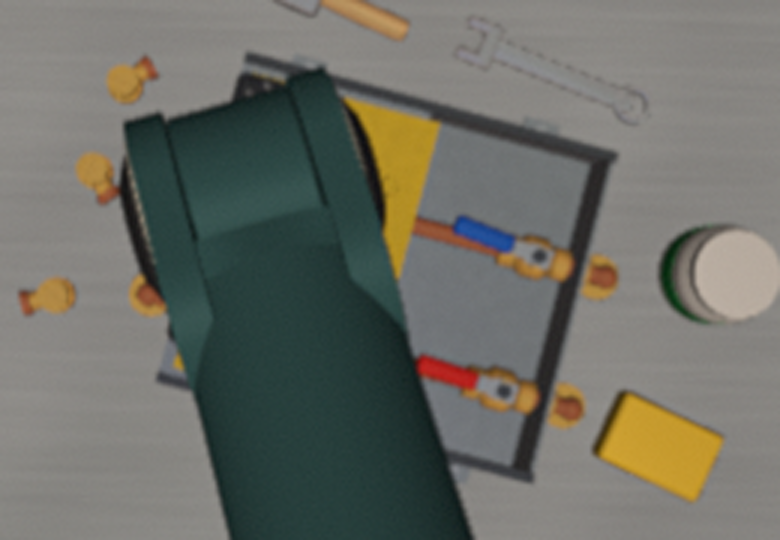

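The second push gained nothing and the cover edge is at -0.010, so the cover is at its stop. The red lever is at x=-70 and about 0.02 rad, and blue is at about 0.10. Next I'll swing the red lever round.

```bash
python3 - <<'E'
from h import *
AX=np.array([-.070,-.115]); r=.050
def P(deg,d,z):
    f=np.radians(deg); u=np.array([np.sin(f),np.cos(f)]); n=np.array([np.cos(f),-np.sin(f)])
    q=AX+r*u-d*n; return w(q[0],q[1],z)
def O(deg): return rot(np.pi/2-np.radians(deg))
Z=.085
robot.move_ptp(P(0,.032,.19),O(0))
hit=robot.move_linear(P(0,.032,Z),velocity=.1,threshold=10)
s=robot.get_state();print(s['time'],hit,loc(s['ee_pos']),s['force'])
if not hit:
    for a in (10,25,40,55,70,82):
        hit=robot.move_linear(P(a,.016,Z),velocity=.06,frame=O(a),threshold=15)
        s=robot.get_state();print(a,s['time'],hit,loc(s['ee_pos']).round(4),s['force'].round(1))
        if hit: break
    else:
        hit=robot.move_linear(P(102,.016,Z),velocity=.03,frame=O(90),threshold=15)
        s=robot.get_state();print('end',s['time'],hit,loc(s['ee_pos']).round(4),s['force'].round(1))
shot("scene","s3",(95,165,270,160),2.9)
E
```

```text
11.05 False [-0.1016694  -0.06502034  0.08547159] [ 0.12721081 -0.81718354  0.33063812]
10 11.6167 False [-0.0771 -0.0629  0.0852] [-0.5 -0.1  0.7]
25 12.025 False [-0.0635 -0.0628  0.0851] [-0.4  0.8  0.3]
40 12.4333 False [-0.0503 -0.0664  0.085 ] [ 0.1  0.1 -0.2]
55 12.8417 False [-0.0385 -0.0731  0.085 ] [-0.4  0.2 -0.2]
70 13.25 False [-0.0287 -0.0827  0.085 ] [-0.2 -0.1  1.5]
82 13.6083 False [-0.0229 -0.092   0.085 ] [ 0.3 -0.5  0.5]
end 13.9833 True [-0.0212 -0.0971  0.0848] [-0.1  5.6  3.8]
```

View pics/s3.png

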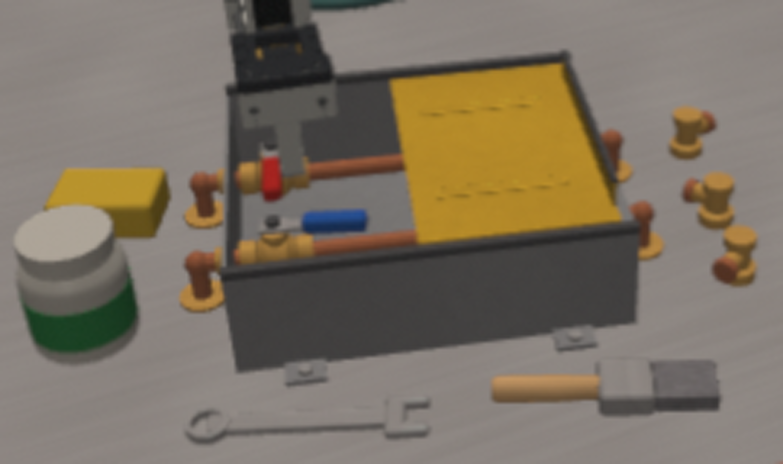

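The red lever is crosswise, at about (272,175), and the push stopped on contact. I'll push once more to confirm the stop, then retreat and measure.

```bash
python3 - <<'E'
from h import *
for th in (15,25):
    hit=robot.move_linear(w(-.021,-.112,.085),velocity=.03,threshold=th)
    s=robot.get_state();print(s['time'],hit,loc(s['ee_pos']).round(4),s['force'].round(1))
robot.move_linear(w(-.021,-.075,.085),velocity=.1)
robot.move_linear(w(-.021,-.075,.2),velocity=.15)
robot.move_ptp(np.array([.30,-.45,.28]),s['tool_rot'])
f=cv2.cvtColor(robot.grab_frame("top"),cv2.COLOR_RGB2BGR)
shot("scene","s4",(95,165,270,160),2.9)
cv2.imwrite("pics/t4full.png",f)
f=f[140:320,195:455]
cv2.imwrite("pics/t4.png",cv2.resize(f,None,fx=3,fy=3,interpolation=2))
def L(px,z): return np.array([loc(q) for q in cast("top",px,z)])
h=cv2.cvtColor(f,cv2.COLOR_BGR2HSV)
for nm,m in (("red",cv2.inRange(h,(0,200,120),(4,255,255))|cv2.inRange(h,(176,200,120),(180,255,255))),("blue",cv2.inRange(h,(100,150,80),(125,255,255)))):
    vx,vy,x,y=cv2.fitLine(np.argwhere(m.T>0).astype(np.float32),2,0,.01,.01).ravel()
    q=L([[x+195,y+140],[x+195+10*vx,y+140+10*vy]],.077); d=q[1]-q[0]; d*=np.sign(d[0]+d[1]); print(nm,"ctr",q[0][:2],"angle",np.arctan2(d[0],d[1]))
m=cv2.inRange(h,(18,150,80),(32,255,255))
cs=max(cv2.findContours(m,0,2)[0],key=cv2.contourArea);b=cv2.boxPoints(cv2.minAreaRect(cs))+[195,140];print("cover",L(b,.0885)[:,:2].round(4).tolist())
print(robot.get_state()['time'])
E
```

```text
14.2917 True [-0.0212 -0.0971  0.0847] [0.4 6.1 2.8]
14.5917 True [-0.0212 -0.0973  0.0847] [1.4 8.  4.8]
red ctr [-0.02352733 -0.11258461] angle 1.5596366295069501
blue ctr [ 0.04463798 -0.06642916] angle 0.10288005093944234
cover [[-0.1168, 0.1388], [0.1186, 0.1388], [0.1183, -0.0116], [-0.1169, -0.01]]
17.3583
```

View pics/t4.png

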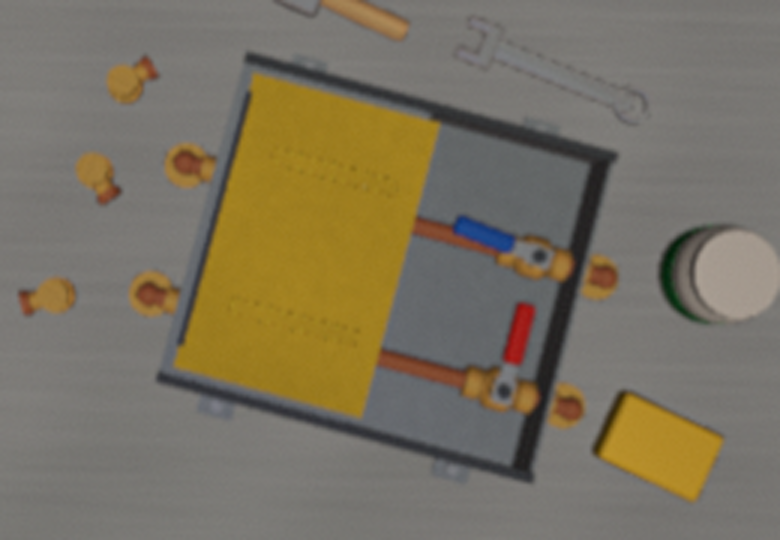

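View pics/s4.png

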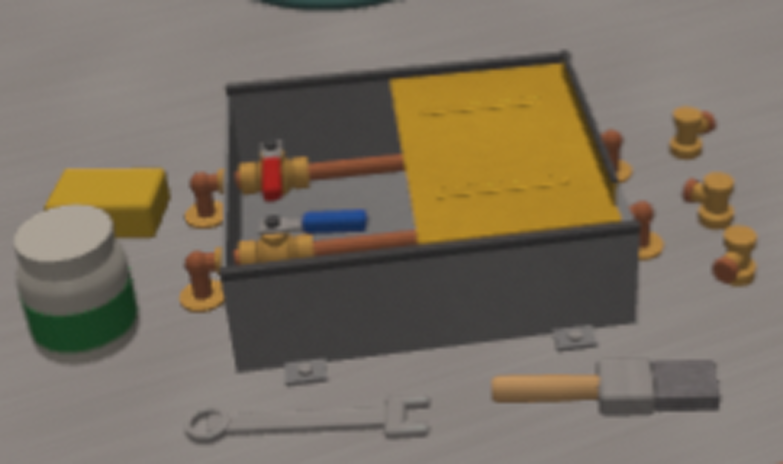

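Both pictures show the cover fully aside, the red lever crosswise at 1.56 rad, and the blue lever unchanged at 0.10. The loose items are where they were and the robot is clear of the box.

```bash
python3 -c "
from rig import robot
robot.sign_off()"
```

```text
the job is handed in; nothing more can be done
```

The fuel gas is shut off, and I handed the job in at about 17.4 s of the 48 s allowed. I pushed the yellow cover aside by its lip to its stop, swung the red lever (in the near pipe) clockwise to its stop, then moved the arm clear.

- **Cover:** its right edge is at about y = -10 mm of the box, which matches 0.14 m of travel. A second push with a higher force limit moved it no further.
- **Red lever:** it measures 1.56 rad from the top camera, against 1.571 rad for fully across. Two more pushes, the firmer set to stop at 25 N, moved it no more than 0.2 mm. The finger stopped about 2 mm before the position I had computed, which I put down to camera calibration error.
- **Blue lever:** unchanged, 0.105 rad before and 0.103 rad after.
- **Loose items:** those in the final close-up pictures look unmoved compared with the first ones. I checked this by eye only.

No check failed.

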